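# Close and lock the charger box with its quarter-turn T-handle

### The arm

A 6-joint arm with a two-finger parallel gripper is mounted at the origin on the work surface. World frame = base frame: x ahead of the robot, y to its left, z up, the work surface at z = 0. Lengths are in m, angles in rad, forces in N, time in s.
With the tool pointing down it reaches from about 0.275 to 0.975 m from the base axis. Payload 8.4 kg.
Tool frame: the origin (TCP) lies at the very end of the fingers, on their centre line; the grasp point (between the pads) lies 19 mm behind it; z points along the fingers, y is the direction in which the jaws open and shut (so a half turn about z gives the same grasp; the last joint's range is limited). The gripper opens to 92 mm and grips with 3 to 60 N. Pads are 20 mm wide; open, the fingers measure 128 mm over their backs; the gripper's body (75 mm by 189 mm) begins 69 mm behind the grasp point.
Start: joints at [1.213, 0.353, 1.633, -0, 1.155, -0.002], TCP at [0.218, 0.586, 0.215] pointing down, gripper open.
Joint ranges: [-2.63, 2.63], [-0.92, 2.1], [0.06, 2.66], [-1.3, 4.44], [0, 2.69], [-3.02, 3.02]. Speed limits (rad/s): [2.22, 2.22, 2.79, 3.14, 3.14, 3.14].

### API

Orientations are given as a unit quaternion [x, y, z, w].
In Python, from workcell import env, snapshot, camera_info, ticket gives the robot as it stands. The module is installed in compiled form; this text tells all that it offers.
- The arm moves only by the tool jog_arm, never from a script. Its argument "motion" is a list of rows, each a list of 6 numbers: the shift along the tool's x, y, z in m, then the turn, a rotation vector about the tool's x, y, z in rad. In form: [[x, y, z, wx, wy, wz], ...]. A call has 1 to 8 rows; each row shifts and turns the commanded pose from where the row before left it, along the tool's axes as they then stand; what a row does not reach is not made up. A row lasts 1/12 s, in which the tool goes at most 41.7 mm and 7.16 degrees, less where a joint would pass 70% of its speed; a pose out of reach is approached as far as the arm can. A call with a gripper value outside its range is refused whole. "fingers" is the opening, from -1 (shut) to 1 (fully open), so that 0 is half open, set as the call begins (left out, the last holds). The fingers move at their own pace and stop on an object; the grip force is fixed at half the most. Time passes only in rows, so rows that do not move let the fingers close. It gives the time, the measured TCP pose, the force and the opening at its end, in the units of the state.
- env.observe(): the state, without advancing time (a new reading comes with each control period).
- snapshot(name): name is "scene" or "top" or "wrist"; returns the picture (480x640x3 uint8, red, green, blue); there is no depth.
- camera_info(name): a dict with "fovy" (degrees; the focal length in pixels is half the picture's height over the tangent of half this angle, whatever the lens; pixels are square), "cx", "cy" (the principal point, pixels), "world_to_cam" (4x4, takes a point from world to camera coordinates). Camera axes: x right, y down, z forward; pixel columns grow to the right and rows downward; lengths in m; the calibration is good to about 2 mm. A picture is of the moment at which its call begins: read the wrist's pose just before it. camera_info takes no time and is no camera call; for the wrist camera it gives the pose at the moment of the call.
- ticket.close_job(): hands the job in, once; it reports no verdict.
The state is a dict: "time_s": time; "q": joint angles; "joint_vel": joint speeds; "tau": joint torques, N m; "eef_pos": TCP position; "tool_rot": TCP orientation; "force": force on the tool from outside, world axes, zero at the start; "ft_torque": the same for the moment, N m; "grip_width": finger opening in m.
Only numpy, scipy, OpenCV 4.12 (cv2) and the standard library are available. Lean on these libraries where they do the work, as an engineer would, in place of code of your own. Each camera call takes 0.05 s, during which the arm holds its last target.

### The job

Close the pale wooden charger box: pick up its loose cover by the T-handle and lay it flat on the box with its runners down inside the opening, then feel for the slot underneath, push the handle down through it and turn it about a quarter turn clockwise until it springs back up part of the way into its locked notch. Work gently, never forcing cover or handle against the box, let go, and leave the other things on the console where they are.

Things in the scene. Friction and masses are not known exactly. Their poses are not given: they have to be found in the camera images.
- charger_box: Pale ash charger box, fixed, 190 mm (its x) by 150 mm (y), 78 mm high, open on top; origin at the centre of its underside, z up. Its flat top frame, 78 mm above the origin, is the cover's seat, round an opening of 126 mm (x) by 86 mm (y). In the middle of the opening, on a steel rail along x, sits the fastener's slotted receptacle plate. Power strip and chargers lie inside.
- slot (a point): Centre of the receptacle plate's top, 7 mm below the seat on the box's centre line; axes are the box's. The 48 by 40 mm steel plate floats 2 mm sideways; its slot, 34 by 7 mm, runs along the box's x axis only roughly: the plate is fixed turned by up to 0.7 rad either way, not measured (seen from above while the box is open, or felt). Top leaf 2 mm; under it ridges 3.5 mm deep.
- notch (a point): Point 5.5 mm below slot, level with the ridges' undersides; axes are the box's. A pin pushed through the slot until its top is below here can turn clockwise only, 90 degrees from the slot (7 degrees of play at each end), to solid end stops. There, square to the slot, a notch 7 mm wide, 3.5 mm deep and open downward lets it spring up: the locked position.
- cover: Loose ash cover, 0.3 to 0.45 kg with its fastener: board 160 mm (x) by 120 mm (y) by 8 mm; origin at the centre of the board's underside, z up; it lies 12 mm above the console. Two round-nosed runners under it, 123 mm long (x), 12 mm deep, 83 mm over their outer sides, enter the box's opening with 1.5 mm of play. Half a turn is no matter. Carry it by the T-handle; push it with under 20 N.
- handle_grip (a point): Centre of the steel T-handle's bar, on its turning axis in the middle of the cover. The bar is 56 mm long (this frame's x), 12 mm wide, 18 mm high, flat-sided, z up. Handle up: this point is 39 mm above the cover's origin and the bar's underside 22 mm above the board's top. Under the board, parallel to the bar, its round cross pin: 30 mm long, 4 mm thick, top 1.5 mm below the board's underside.
- handle (a joint): Turn of the T-handle relative to the cover, rad, clockwise from above positive, 0 with the bar along the cover's x. Starts within 0.6 either way. It turns against 0.03 N m of friction, so the cover keeps its yaw when carried by it. Locked it reads 1.57 (play 0.12 either way) plus the plate's own clockwise turn, so 0.75 to 2.4 in all.
- push (a joint): How far the T-handle is pushed down into the cover, m: 0 up, 0.016 hard against its limit. Its spring gives 3 N at 0 and 450 N/m more. With the cover home the pin lands on the plate at 0.0015 if not over the slot; through the slot it clears the ridges from 0.011 on (8 N). Let go, it rests near 0.0075 in the locked notch, 0.011 if only under a ridge, 0 if free.
- bowl: Shallow white porcelain bowl, 150 mm wide, 42 mm high, origin under its centre; bystander.
- keys: Two keys on a steel ring, 70 mm long, inside the bowl; origin by the ring; bystander.
- jar: Clear glass jar with a metal screw lid, 80 mm wide, 113 mm high, origin under its centre; bystander.
- remote: Grey plastic gate remote, 62 by 34 by 13 mm, origin under its centre, lying between box and cover; bystander.
- phone_stand: Wooden phone stand, 90 by 75 mm, 107 mm high, origin under its centre; bystander.
- sunglasses: Folded sunglasses, 130 mm (y) by 40 mm, 45 mm high, origin under their middle; bystander.
Mind the look-alikes: they are no part of the job. What is shaped like the cover but pink or turquoise is not meant.

How it is judged:
By the outcome, as a careful person would: the job done as asked, in the order asked, and still so for the second after the job is handed in, with the robot touching nothing.
It also fails if it takes over 72 s, if anything falls off the work surface, if the arm or the gripper's body presses on something with over 40 N, if the wrist force passes 120 N, or if a joint passes its speed limit or range.

## Working session

There is one attempt and no reset: what is moved stays moved. The work goes in short steps, Python scripts to look and compute and a tool call to move; the robot and the scene stay as the last step left them, time stands still between calls to the robot, and variables do not carry over. Pictures are saved under pics/ and viewed, and the job is handed in when it is done.

Besides the shell and the picture viewer there is one more tool, called after "Emit:" in YAML: its name, and indented under it one key for each argument. jog_arm: Moves the arm, as the interface text tells. Its arguments: {"type":"object","properties":{"motion":{"type":"array"},"fingers":{"type":"number"}},"required":["motion"]}

```bash
mkdir -p pics; python3 - <<'E'
from workcell import env, snapshot, camera_info
import cv2,json
print(env.observe())
for n in("scene","top","wrist"):
    im=snapshot(n); cv2.imwrite(f"pics/{n}0.png",im[:,:,::-1]); c=camera_info(n); print(n,c)
E
```

```text
{'time_s': 0.0, 'q': array([ 1.21262224e+00,  3.53659699e-01,  1.63415844e+00, -3.25989480e-05,
        1.15521091e+00, -2.42819146e-03]), 'joint_vel': array([-0.00122482, -0.00035334, -0.00017881, -0.00089751, -0.0018042 ,
        0.00014719]), 'tau': array([ 1.35034992e-03, -5.93843651e+01, -3.34216726e+01,  6.98125991e-02,
        2.32910737e-02, -1.00585553e-04]), 'eef_pos': array([0.2175256 , 0.58537076, 0.21384609]), 'tool_rot': array([ 1.76929951e-01,  9.84223184e-01, -7.09226484e-04, -1.14125301e-04]), 'force': array([-0.4909006 , -0.28078757,  0.20294118]), 'ft_torque': array([-0.02412436,  0.04363643, -0.01650614]), 'grip_width': 0.09189654593367479}
scene {'fovy': 45.34952919085915, 'cx': 312.4272482975157, 'cy': 228.8225174068853, 'world_to_cam': array([[ 0.01185253,  0.99973313,  0.01982899, -0.11620191],
       [ 0.72380953,  0.00510402, -0.68998095, -0.33278509],
       [-0.68989802,  0.02253043, -0.72355587,  1.66586501],
       [ 0.        ,  0.        ,  0.        ,  1.        ]])}
top {'fovy': 52.75807720343205, 'cx': 321.4357344313076, 'cy': 237.98066493815153, 'world_to_cam': array([[ 0.01781238, -0.99983559, -0.00339207,  0.10897446],
       [-0.98565274, -0.01698999, -0.16792859,  0.51738207],
       [ 0.16784335,  0.00633461, -0.98579333,  1.17254498],
       [ 0.        ,  0.        ,  0.        ,  1.        ]])}
wrist {'fovy': 58.30843159393047, 'cx': 324.3675252837069, 'cy': 231.0501365235048, 'world_to_cam': array([[ 3.46799598e-01,  9.37938944e-01, -7.59214901e-04,
        -6.25124788e-01],
       [ 9.05768868e-01, -3.34694428e-01,  2.59927679e-01,
        -3.05860869e-02],
       [ 2.43542188e-01, -9.08304878e-02, -9.65627788e-01,
         3.90878966e-01],
       [ 0.00000000e+00,  0.00000000e+00,  0.00000000e+00,
         1.00000000e+00]])}
```

View pics/scene0.png

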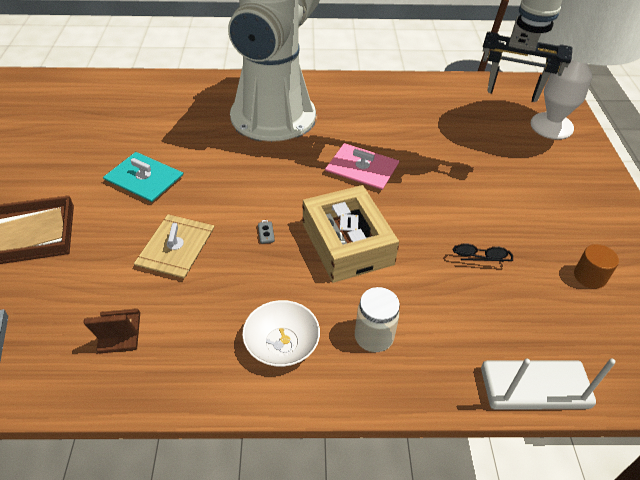

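View pics/top0.png

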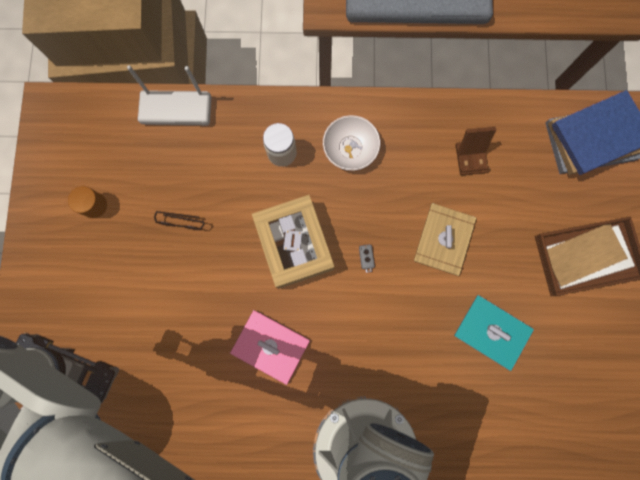

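View pics/wrist0.png

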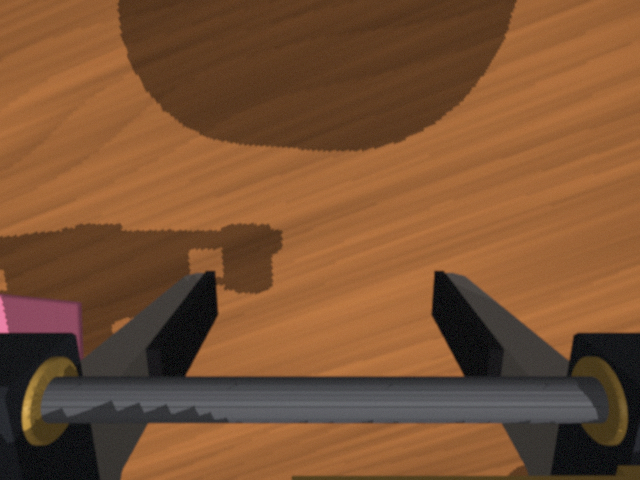

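The pale ash cover is at top (446,239). Its look-alikes are the pink one at top (269,347), the turquoise one at (495,332), and the tray with a tan sheet at (590,255). The box is at (292,241), open, with the remote at (367,257). I choose the ash cover and will check it in a crop.

```bash
cat > h.py <<'E'
import numpy as np, cv2
from scipy.spatial.transform import Rotation as R
from workcell import env, snapshot, camera_info
def K(c):
    f=240/np.tan(np.radians(c['fovy'])/2); return f
def ray(c,u,v):
    f=K(c); T=np.array(c['world_to_cam']); d=np.array([(u-c['cx'])/f,(v-c['cy'])/f,1.])
    Rm=T[:3,:3]; o=-Rm.T@T[:3,3]; return o,Rm.T@d
def onz(c,u,v,z):
    o,d=ray(c,u,v); return o+d*(z-o[2])/d[2]
def proj(c,p):
    f=K(c);q=np.array(c['world_to_cam'])[:3,:3]@p+np.array(c['world_to_cam'])[:3,3]
    return q[0]/q[2]*f+c['cx'],q[1]/q[2]*f+c['cy']
def st():
    s=env.observe(); return s
def delta(pos,rot):
    """tool-frame shift and rotvec (shift along current tool axes) to a world target"""
    s=st(); r=R.from_quat(s['tool_rot']); 
    return r.inv().apply(np.array(pos)-s['eef_pos']), (r.inv()*rot).as_rotvec()
def down(yaw):  # tool z down, tool y axis direction: world angle yaw
    y=np.array([np.cos(yaw),np.sin(yaw),0]);z=np.array([0,0,-1.]);x=np.cross(y,z)
    return R.from_matrix(np.stack([x,y,z],1))
E
python3 - <<'E'
from h import *
im=cv2.imread('pics/top0.png')
a=im[190:290,400:490]; b=im[190:295,245:340]
cv2.imwrite('pics/cropA.png',np.hstack([cv2.resize(a,(390,420),interpolation=2),cv2.resize(b,(390,420),interpolation=2)]))
c=camera_info('top')
hsv=cv2.cvtColor(im,cv2.COLOR_BGR2HSV)
print(hsv[225,432],hsv[205,295],hsv[300,400],hsv[262,300])
for n,u,v,z in (('grip',448,237,.06),('cover',446,239,.02),('box',292,241,.078),('remote',367,257,.013),('pink',269,347,.02)): print(n,onz(c,u,v,z))
E
```

```text
[ 18 116 187] [ 19 114 208] [ 13 155 156] [154   9 198]
grip [ 0.52053052 -0.1957119   0.06      ]
cover [ 0.52231873 -0.2008066   0.02      ]
box [0.50088226 0.18949557 0.078     ]
remote [0.47327504 0.00068489 0.013     ]
pink [0.24411045 0.24281683 0.02      ]
```

View pics/cropA.png

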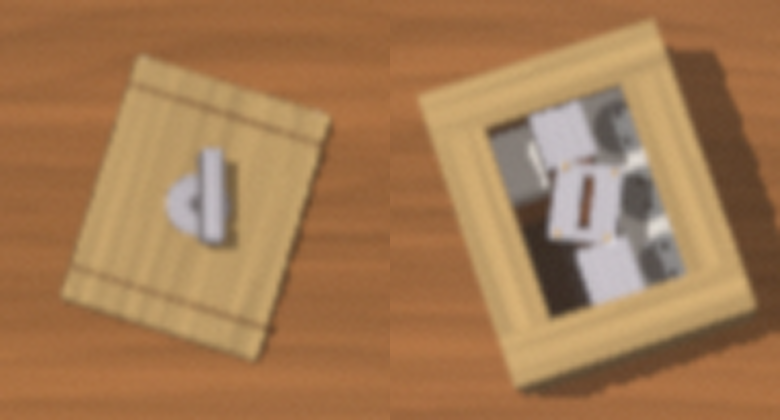

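```bash
python3 - <<'E'
from h import *
s=st(); r=R.from_quat(s['tool_rot']); m=r.as_matrix(); print(m.round(3), s['time_s'])
c=camera_info('wrist'); T=c['world_to_cam']; o=-T[:3,:3].T@T[:3,3]
print('cam in tool',m.T@(o-s['eef_pos']),'cam axes in tool (rows)',(T[:3,:3]@m).round(3))
# candidate yaw current j1=1.213,j6=0 -> yaw of tool y
print('yaw y',np.arctan2(m[1,1],m[0,1]))
E
```

```text
[[-0.937  0.348 -0.   ]
 [ 0.348  0.937 -0.001]
 [ 0.    -0.001 -1.   ]] 0.15
cam in tool [ 0.07309491  0.00048343 -0.1708899 ] cam axes in tool (rows) [[ 0.002  1.    -0.   ]
 [-0.966  0.002 -0.26 ]
 [-0.26   0.001  0.966]]
yaw y 1.2149748662943454
```

```bash
cat >> h.py <<'E'
def plan(pos,rot,n=None,frm=None):
    """constant row repeated n times from measured pose (or frm=(pos,rot)) to target"""
    s=st(); p0,r0=(s['eef_pos'],R.from_quat(s['tool_rot'])) if frm is None else frm
    P=r0.inv().apply(np.array(pos)-p0); w=(r0.inv()*rot).as_rotvec()
    if n is None: n=int(max(np.ceil(np.linalg.norm(P)/.035),np.ceil(np.linalg.norm(w)/.115),1))
    A=sum(R.from_rotvec(w*k/n).as_matrix() for k in range(n))
    t=np.linalg.solve(A,P)
    print('n',n,'row',np.r_[t,w/n].round(4).tolist(),'| total',P.round(4),w.round(3))
E
python3 - <<'E'
from h import *
plan([.494,.206,.24],down(.36))
E
```

```text
n 14 row [-0.034, -0.0065, -0.0018, -0.0001, 0.0, 0.0611] | total [-0.3913 -0.2595 -0.0257] [-0.001  0.     0.855]
```

Emit:
jog_arm:
  motion:
    - [-0.034,-0.0065,-0.002,0,0,0.061]
    - [-0.034,-0.0065,-0.002,0,0,0.061]
    - [-0.034,-0.0065,-0.002,0,0,0.061]
    - [-0.034,-0.0065,-0.002,0,0,0.061]
    - [-0.034,-0.0065,-0.002,0,0,0.061]
    - [-0.034,-0.0065,-0.002,0,0,0.061]
    - [-0.034,-0.0065,-0.002,0,0,0.061]

```text
time_s: 0.73
eef_pos: [0.3983, 0.4246, 0.2284]
tool_rot: [0.383, 0.924, -0.0, -0.0]
force: [0.5, -0.9, 0.1]
grip_width: 0.0918
```

Emit:
jog_arm:
  motion:
    - [-0.034,-0.0065,-0.002,0,0,0.061]
    - [-0.034,-0.0065,-0.002,0,0,0.061]
    - [-0.034,-0.0065,-0.002,0,0,0.061]
    - [-0.034,-0.0065,-0.002,0,0,0.061]
    - [-0.034,-0.0065,-0.002,0,0,0.061]
    - [-0.034,-0.0065,-0.002,0,0,0.061]
    - [-0.034,-0.0065,-0.002,0,0,0.061]
    - [0,0,0,0,0,0]

```text
time_s: 1.4
eef_pos: [0.4955, 0.2012, 0.2428]
tool_rot: [0.571, 0.821, -0.001, 0.001]
force: [1.6, 0.5, 0.5]
grip_width: 0.092
```

```bash
cat >> h.py <<'E'
import pickle
def shot(name,n='wrist'):
    c=camera_info(n); im=snapshot(n)[:,:,::-1].copy(); cv2.imwrite(f'pics/{name}.png',im); pickle.dump(c,open(f'pics/{name}.pkl','wb')); return c,im
E
python3 - <<'E'
from h import *
s=st();print(s['eef_pos'],s['q'].round(3),s['time_s'],s['force'],abs(s['joint_vel']).max())
shot('w1')
E
```

```text
[0.49546647 0.20115859 0.24275865] [ 0.384  0.185  1.795 -0.002  1.162  0.031] 1.4 [1.56885085 0.50405922 0.54097385] 0.07026577025757609
```

View pics/w1.png

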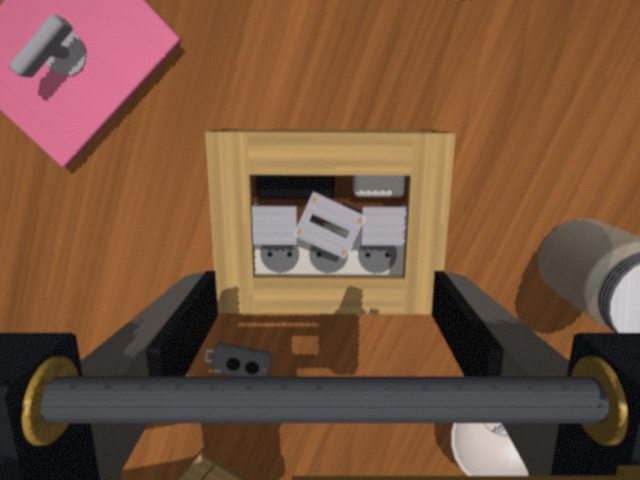

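```bash
python3 - <<'E'
from h import *
im=cv2.imread('pics/w1.png')
cv2.imwrite('pics/w1z.png',cv2.resize(im[120:320,200:460],(780,600),interpolation=2))
E
```

```text
(no output)
```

View pics/w1z.png

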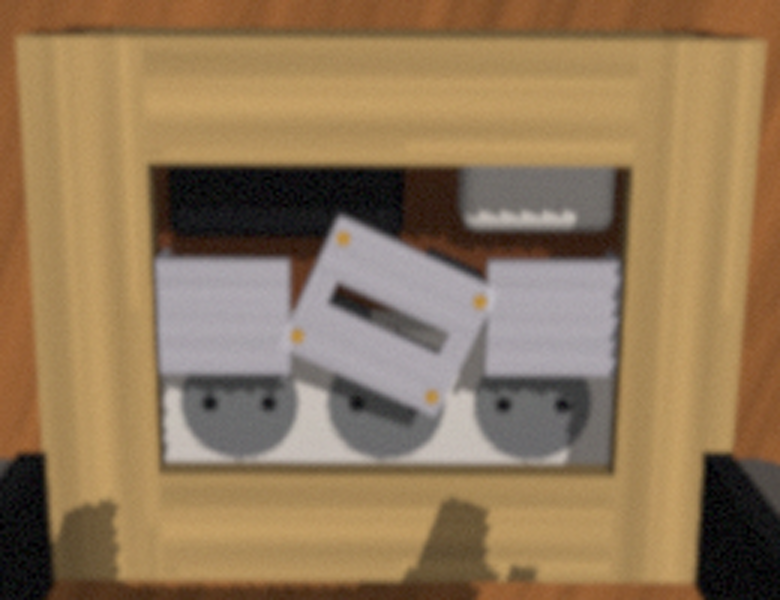

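```bash
python3 - <<'E'
from h import *
c=pickle.load(open('pics/w1.pkl','rb'))
f=lambda u,v,z: onz(c,200+u/3,120+v/3,z)[:2]
def rep(n,P,z):
    Q=np.array([f(*p,z) for p in P]); e=[np.linalg.norm(Q[i]-Q[(i+1)%4]) for i in range(4)]
    a=[np.arctan2(*(Q[j]-Q[i])[::-1]) for i,j in((0,1),(3,2))]
    b=[np.arctan2(*(Q[j]-Q[i])[::-1]) for i,j in((3,0),(2,1))]
    print(n,'ctr',Q.mean(0).round(4),'sides',np.round(e,4),'yaw',np.round(a,3),np.round(b,3))
rep('opening',[(149,165),(632,165),(613,473),(162,469)],.078)
rep('outer',[(18,38),(767,40),(697,584),(50,580)],.078)
rep('screws',[(343,238),(481,301),(432,397),(296,335)],.071)
rep('slot',[(339,283),(447,331),(440,352),(332,303)],.071)
rep('plate',[(340,213),(493,284),(438,419),(291,352)],.071)
E
```

```text
opening ctr [0.5049 0.1894] sides [0.1256 0.0855 0.1251 0.0843] yaw [0.356 0.346] [1.924 1.918]
outer ctr [0.5036 0.1881] sides [0.19   0.1511 0.1838 0.1501] yaw [0.353 0.349] [1.916 1.875]
screws ctr [0.505  0.1889] sides [0.0414 0.0305 0.0417 0.0301] yaw [-0.079 -0.088] [1.477 1.484]
slot ctr [0.5053 0.1893] sides [0.0325 0.0063 0.0328 0.0059] yaw [-0.073 -0.083] [1.592 1.629]
plate ctr [0.5056 0.1891] sides [0.0459 0.0414 0.0453 0.0411] yaw [-0.084 -0.09 ] [1.585 1.57 ]
```

```bash
python3 - <<'E'
from h import *
plan([.503,-.2,.2],down(1.52))
E
```

```text
n 12 row [-0.0229, -0.0272, 0.0036, -0.0, 0.0, -0.0969] | total [-0.3808 -0.1335  0.0428] [-0.     0.    -1.163]
```

Emit:
jog_arm:
  motion:
    - [-0.023,-0.027,0.0035,0,0,-0.097]
    - [-0.023,-0.027,0.0035,0,0,-0.097]
    - [-0.023,-0.027,0.0035,0,0,-0.097]
    - [-0.023,-0.027,0.0035,0,0,-0.097]
    - [-0.023,-0.027,0.0035,0,0,-0.097]
    - [-0.023,-0.027,0.0035,0,0,-0.097]

```text
time_s: 1.95
eef_pos: [0.4391, 0.0029, 0.2214]
tool_rot: [0.305, 0.952, 0.0, -0.0]
force: [0.3, -0.1, -0.0]
grip_width: 0.0916
```

Emit:
jog_arm:
  motion:
    - [-0.023,-0.027,0.0035,0,0,-0.097]
    - [-0.023,-0.027,0.0035,0,0,-0.097]
    - [-0.023,-0.027,0.0035,0,0,-0.097]
    - [-0.023,-0.027,0.0035,0,0,-0.097]
    - [-0.023,-0.027,0.0035,0,0,-0.097]
    - [-0.023,-0.027,0.0035,0,0,-0.097]
    - [0,0,0,0,0,0]
    - [0,0,0,0,0,0]

```text
time_s: 2.62
eef_pos: [0.507, -0.1963, 0.1997]
tool_rot: [0.023, 1.0, 0.0, -0.0]
force: [-0.2, 0.7, 0.3]
grip_width: 0.0919
```

```bash
python3 - <<'E'
from h import *
s=st();print(s['eef_pos'],s['q'].round(3),s['time_s'],s['force'],abs(s['joint_vel']).max())
shot('w2')
E
```

```text
[ 0.50695421 -0.19628104  0.19974848] [-0.372  0.243  1.822  0.     1.077 -1.897] 2.6167 [-0.2127494   0.67660346  0.27610126] 0.044009505714712356
```

View pics/w2.png

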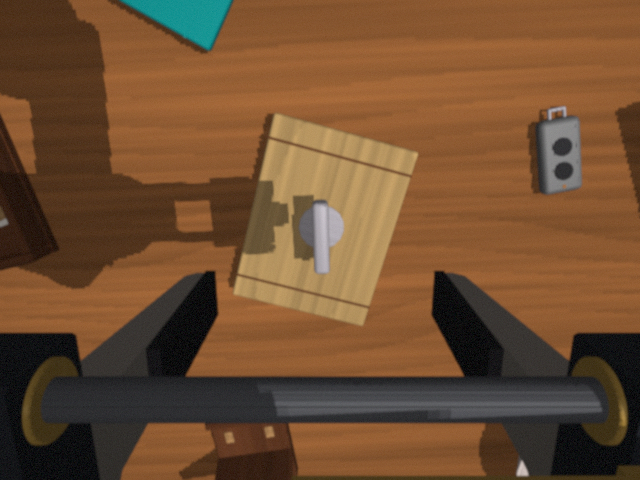

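The ash cover sits in the middle of the view, with corners near (274,114), (417,153), (364,325) and (235,293). The T-bar runs from (321,200) to (321,272).

```bash
python3 - <<'E'
from h import *
im=cv2.imread('pics/w2.png')
cv2.imwrite('pics/w2z.png',cv2.resize(im[105:335,220:430],(735,805)[::1],interpolation=2)[:600])
cv2.imwrite('pics/w2y.png',cv2.resize(im[190:285,270:370],(800,760),interpolation=2)[:600*2:1][0:760:1] if 0 else cv2.resize(im[190:285,270:370],(600,570),interpolation=2))
E
```

```text
(no output)
```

View pics/w2y.png

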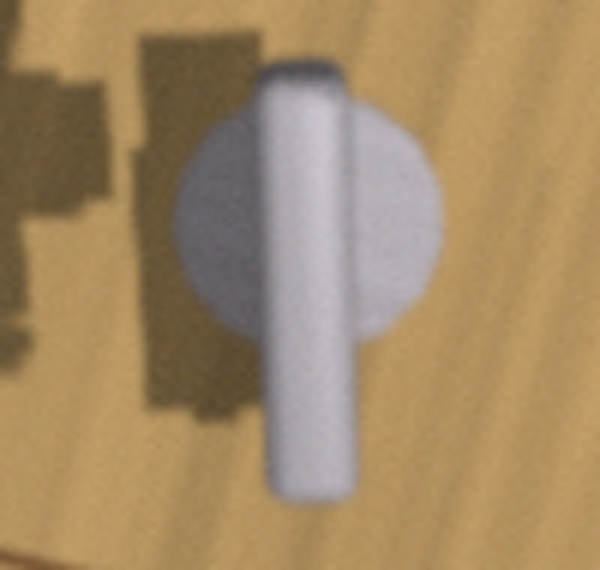

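```bash
python3 - <<'E'
from h import *
c=pickle.load(open('pics/w2.pkl','rb'))
f=lambda u,v,z: onz(c,u,v,z)[:2]
def rep(n,P,z):
    Q=np.array([f(*p,z) for p in P]); e=[np.linalg.norm(Q[i]-Q[(i+1)%4]) for i in range(4)]
    a=[np.arctan2(*(Q[j]-Q[i])[::-1]) for i,j in((0,1),(3,2))]
    b=[np.arctan2(*(Q[j]-Q[i])[::-1]) for i,j in((3,0),(2,1))]
    print(n,'ctr',Q.mean(0).round(4),'sides',np.round(e,4),'yaw',np.round(a,3),np.round(b,3))
rep('bar',[(270+u/6,190+v/6) for u,v in [(259,80),(346,80),(357,501),(270,501)]],.060)
rep('cover',[(274,114),(417,153),(364,325),(235,293)],.020)
print(f(270+308/6,190+215/6,.021))
E
```

```text
bar ctr [ 0.5237 -0.1985] sides [0.0107 0.0549 0.0111 0.0549] yaw [1.525 1.525] [3.115 3.124]
cover ctr [ 0.5239 -0.1982] sides [0.1181 0.1572 0.1181 0.1565] yaw [1.266 1.261] [2.846 2.845]
[ 0.52332352 -0.19875297]
```

```bash
python3 - <<'E'
from h import *
plan([.5238,-.1984,.039],down(1.54),8)
E
```

```text
n 8 row [-0.0022, -0.0003, 0.0201, 0.0001, -0.0002, -0.002] | total [-0.0179 -0.0025  0.1609] [ 0.001 -0.001 -0.016]
```

Emit:
jog_arm:
  motion:
    - [-0.003,-0.0005,0.02,0,0,-0.003]
    - [-0.003,-0.0005,0.02,0,0,-0.003]
    - [-0.003,-0.0005,0.02,0,0,-0.003]
    - [-0.003,-0.0005,0.02,0,0,-0.003]
    - [-0.003,-0.0005,0.02,0,0,-0.003]
    - [-0.003,0,0.02,0,0,0]
    - [0,0,0,0,0,0]

```text
time_s: 3.25
eef_pos: [0.522, -0.1966, 0.0776]
tool_rot: [0.015, 1.0, 0.001, -0.002]
force: [-0.7, 0.5, -0.3]
grip_width: 0.092
```

```bash
python3 - <<'E'
from h import *
s=st();print(s['eef_pos'],s['force'])
shot('w3')
plan([.5238,-.1984,.039],down(1.54),3)
E
```

```text
[ 0.52204671 -0.19657249  0.07764524] [-0.74799745  0.48889069 -0.2768571 ]
n 3 row [-0.0004, -0.0004, 0.0134, 0.0005, -0.0012, 0.0003] | total [-0.0013 -0.0013  0.0403] [ 0.002 -0.004  0.001]
```

View pics/w3.png

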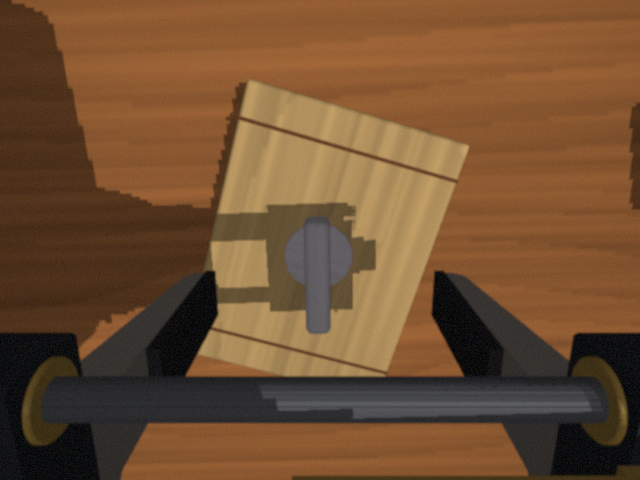

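```bash
python3 - <<'E'
from h import *
im=cv2.imread('pics/w3.png')
c=pickle.load(open('pics/w3.pkl','rb'))
cv2.imwrite('pics/w3z.png',cv2.resize(im[205:345,250:390],(700,700),interpolation=2)[:600*2][:, :])
s=st(); r=R.from_quat(s['tool_rot'])
for u,v in [(317,220),(319,332)]: 
    p=onz(c,u,v,.06); print(p, r.inv().apply(p-s['eef_pos']))
print(proj(c,s['eef_pos']))
E
```

```text
[ 0.49461654 -0.19839696  0.06      ] [ 0.02794439 -0.00216936  0.01945253]
[ 0.55030381 -0.19924864  0.06      ] [-0.02774313 -0.00135964  0.01924883]
(np.float64(321.5685097325094), np.float64(294.81907054840633))
```

View pics/w3z.png

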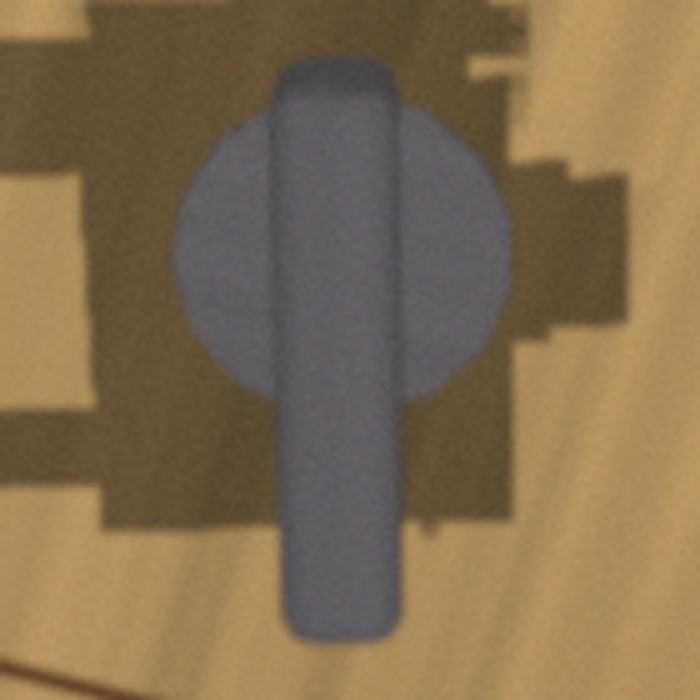

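Emit:
jog_arm:
  motion:
    - [0,-0.0025,0.013,0,0,-0.015]
    - [0,0,0.013,0,0,0]
    - [0,0,0.013,0,0,0]
    - [0,0,0,0,0,0]

```text
time_s: 3.63
eef_pos: [0.5232, -0.2006, 0.0413]
tool_rot: [0.008, 1.0, 0.0, -0.001]
force: [0.0, -0.5, -0.4]
grip_width: 0.092
```

Emit:
jog_arm:
  motion:
    - [0,0,0,0,0,0]
    - [0,0,0,0,0,0]
    - [0,0,0,0,0,0]
    - [0,0,0,0,0,0]
    - [0,0,0,0,0,0]
    - [0,0,0,0,0,0]
    - [0,0,0,0,0,0]
    - [0,0,0,0,0,0]
  fingers: -1

```text
time_s: 4.3
eef_pos: [0.5241, -0.2018, 0.0416]
tool_rot: [0.008, 1.0, -0.0, 0.0]
force: [0.4, 0.8, -0.3]
grip_width: 0.0407
```

```bash
python3 - <<'E'
from h import *
s=st();print(s['eef_pos'],R.from_quat(s['tool_rot']).as_matrix()[:,1],s['force'],s['ft_torque'],s['grip_width'],s['q'].round(3),s['time_s'])
shot('w4')
E
```

```text
[ 0.52410158 -0.20183204  0.04164351] [ 1.58882023e-02  9.99873775e-01 -6.84133932e-06] [ 0.40084236  0.75053421 -0.31948214] [ 0.04429321  0.00313392 -0.02427622] 0.040747028823932635 [-0.37   0.479  1.898 -0.     0.765 -1.925] 4.3
```

View pics/w4.png

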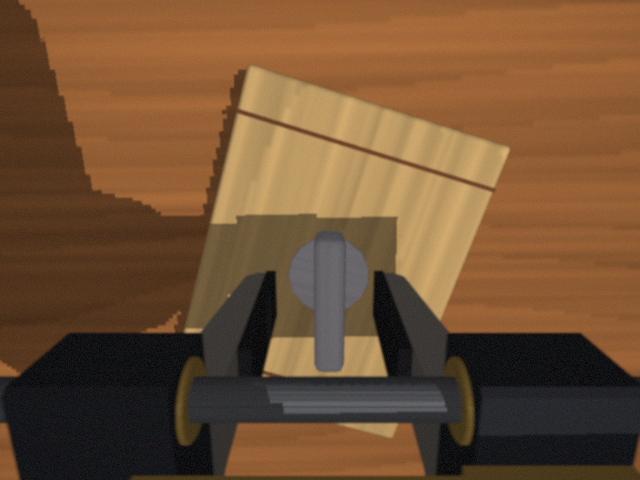

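Emit:
jog_arm:
  motion:
    - [0,0.0015,0.0025,0,0,0]
    - [0,0,0,0,0,0]
    - [0,0,0,0,0,0]
    - [0,0,0,0,0,0]
    - [0,0,0,0,0,0]
    - [0,0,0,0,0,0]
    - [0,0,0,0,0,0]
    - [0,0,0,0,0,0]

```text
time_s: 5.02
eef_pos: [0.524, -0.2002, 0.039]
tool_rot: [0.008, 1.0, 0.0, -0.0]
force: [0.5, 1.0, -1.1]
grip_width: 0.0117
```

```bash
python3 - <<'E'
from h import *
s=st();print(s['eef_pos'],R.from_quat(s['tool_rot']).as_matrix()[:,1],s['force'],s['ft_torque'],s['grip_width'],s['q'].round(3),s['time_s'])
shot('w5')
E
```

```text
[ 0.52399692 -0.2001638   0.03897562] [1.57886768e-02 9.99875341e-01 1.44392526e-04] [ 0.5187459   0.98347466 -1.10364898] [ 0.18303022 -0.02658074 -0.01492434] 0.01171214706566879 [-0.368  0.482  1.901  0.     0.759 -1.923] 5.0167
```

View pics/w5.png

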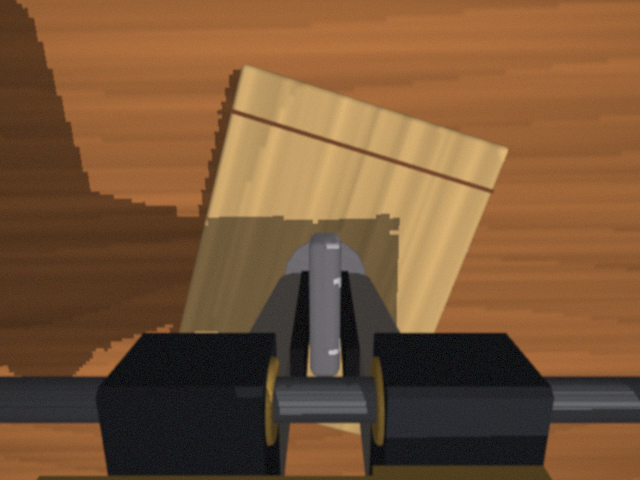

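Emit:
jog_arm:
  motion:
    - [0,0,-0.005,0,0,0]
    - [0,0,-0.02,0,0,0]
    - [0,0,-0.025,0,0,0]
    - [0,0,-0.03,0,0,0]
    - [0,0,-0.03,0,0,0]
    - [0,0,-0.03,0,0,0]
    - [0,0,-0.02,0,0,0]
    - [0,0,0,0,0,0]

```text
time_s: 5.73
eef_pos: [0.5264, -0.2013, 0.2038]
tool_rot: [0.008, 1.0, -0.001, 0.003]
force: [0.4, 0.7, -3.5]
grip_width: 0.0114
```

```bash
python3 - <<'E'
from h import *
s=st();print(s['eef_pos'],R.from_quat(s['tool_rot']).as_matrix()[:,1],s['force'],s['ft_torque'],s['grip_width'],s['q'].round(3),s['time_s'])
shot('w6')
E
```

```text
[ 0.5264161  -0.20130007  0.20378862] [ 0.01586152  0.99987054 -0.00270547] [ 0.44394314  0.68863424 -3.5198874 ] [-0.02491063 -0.08646129  0.02655995] 0.011390553602338333 [-0.368  0.265  1.783 -0.     1.086 -1.923] 5.7333
```

View pics/w6.png

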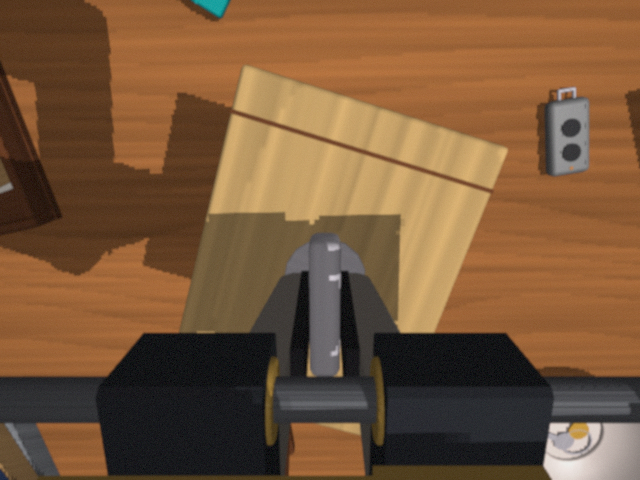

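```bash
python3 - <<'E'
from h import *
im=cv2.imread('pics/w6.png')
cv2.imwrite('pics/w6z.png',cv2.resize(im[50:350,170:520],(700,600),interpolation=2))
E
```

```text
(no output)
```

View pics/w6z.png

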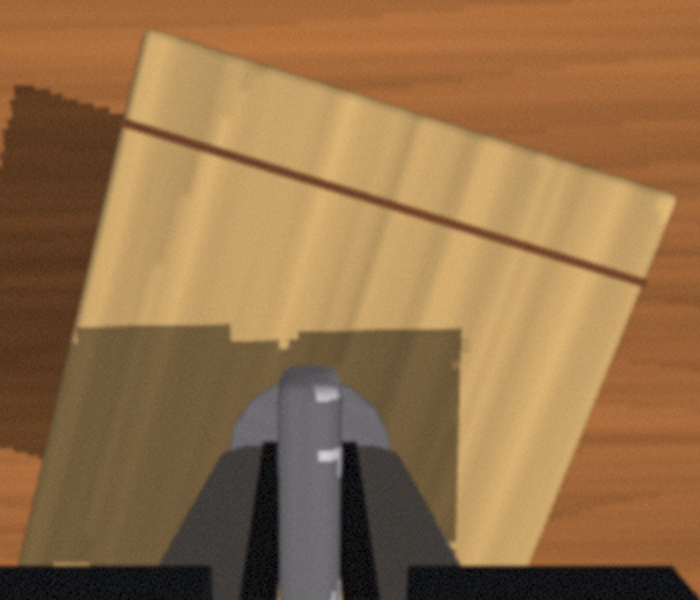

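```bash
python3 - <<'E'
from h import *
c=pickle.load(open('pics/w6.pkl','rb'))
P=np.array([.52641610,-.20130007,.20378862]); s=st(); r=R.from_quat(s['tool_rot'])
def t(u,v,dz):
    o,d=ray(c,170+u/2,50+v/2); o=r.inv().apply(o-P); d=r.inv().apply(d)
    return o+d*(dz-o[2])/d[2]
A,B,C,D=[t(*p,.019) for p in ((146,32),(675,198),(20,566),(530,566))]
print(A,B,C,D)
w=np.linalg.norm(B-A); e=(B-A)/w; n=np.array([e[1],-e[0],0])
a=[np.arctan2(*(X-Y)[[1,0]]) for X,Y in((B,A),(A,C),(B,D))]
print('width',w,'angles in tool',a)
# centre: from top-edge midpoint, 0.08 along cover's long axis toward -x tool
m=(A+B)/2; 
for ang in (np.mean(a[1:]),a[0]-np.pi/2):
    l=np.array([np.cos(ang),np.sin(ang),0]); print('l',ang,'centre in tool',m-.08*l)
x1,x2=t(282,375,-.002) ,t(340,375,-.002); print('bar far end',x1,x2)
x1,x2=t(280,560,-.002) ,t(339,560,-.002); print('bar',x1,x2)
print(t(325-170 and (324-170)*2, (375-50)*2,-.002))
E
```

```text
[ 0.0924528  -0.03315567  0.019     ] [0.05881249 0.08008466 0.019     ] [-0.03003627 -0.06982418  0.019     ] [-0.02974983  0.05474036  0.019     ]
width 0.11813146120652947 angles in tool [np.float64(1.8595629792785413), np.float64(0.29087088691979124), np.float64(0.2787252898998648)]
l 0.284798088409828 centre in tool [-0.00114482  0.0009874   0.019     ]
l 0.28876665248364475 centre in tool [-0.00105502  0.00068288  0.019     ]
bar far end [ 0.02471168 -0.00480096 -0.002     ] [ 0.02473541  0.0070314  -0.002     ]
bar [-0.01701822 -0.00550511 -0.002     ] [-0.01698894  0.00728271 -0.002     ]
[-0.03924654  0.00059623 -0.002     ]
```

```bash
python3 - <<'E'
from h import *
plan([.503,.188,.2],down(2.205),14)
E
```

```text
n 14 row [-0.0064, 0.0276, 0.0001, -0.0002, 0.0002, -0.0464] | total [0.0284 0.3884 0.0004] [-0.003  0.003 -0.65 ]
```

Emit:
jog_arm:
  motion:
    - [-0.003,0.014,0,0,0,-0.023]
    - [-0.0065,0.0275,0,0,0,-0.0465]
    - [-0.0065,0.0275,0,0,0,-0.0465]
    - [-0.0065,0.0275,0,0,0,-0.0465]
    - [-0.0065,0.0275,0,0,0,-0.0465]
    - [-0.0065,0.0275,0,0,0,-0.0465]
    - [-0.0065,0.0275,0,0,0,-0.0465]
    - [-0.0065,0.0275,0,0,0,-0.0465]

```text
time_s: 6.45
eef_pos: [0.5428, 0.0112, 0.1967]
tool_rot: [-0.167, 0.986, 0.0, -0.002]
force: [0.3, 0.1, -4.0]
grip_width: 0.0117
```

Emit:
jog_arm:
  motion:
    - [-0.0065,0.0275,0,0,0,-0.0465]
    - [-0.0065,0.0275,0,0,0,-0.0465]
    - [-0.0065,0.0275,0,0,0,-0.0465]
    - [-0.0065,0.0275,0,0,0,-0.0465]
    - [-0.0065,0.0275,0,0,0,-0.0465]
    - [-0.0065,0.0275,0,0,0,-0.0465]
    - [-0.003,0.014,0,0,0,-0.023]
    - [0,0,0,0,0,0]

```text
time_s: 7.12
eef_pos: [0.4999, 0.1901, 0.1968]
tool_rot: [-0.314, 0.949, 0.0, -0.002]
force: [0.5, 0.4, -3.9]
grip_width: 0.0117
```

```bash
python3 - <<'E'
from h import *
s=st();print(s['eef_pos'],R.from_quat(s['tool_rot']).as_matrix()[:,1],s['force'],s['q'].round(3),s['time_s'])
plan([.503,.188,.15],down(2.205),3)
E
```

```text
[0.49985139 0.19012821 0.19679115] [-0.59591854  0.80304282  0.00182149] [ 0.52278834  0.43298345 -3.85532744] [ 3.600e-01  2.340e-01  1.842e+00  1.000e-03  1.069e+00 -1.850e+00] 7.1167
n 3 row [-0.0005, -0.0012, 0.0156, 0.0006, -0.0011, 0.0014] | total [-0.0014 -0.0037  0.0468] [ 0.002 -0.003  0.004]
```

Emit:
jog_arm:
  motion:
    - [-0.0005,-0.0012,0.016,0.0005,-0.001,0.0015]
    - [-0.0005,-0.0012,0.016,0.0005,-0.001,0.0015]
    - [-0.0005,-0.0012,0.016,0.0005,-0.001,0.0015]
    - [0,0,0,0,0,0]
    - [0,0,0,0,0,0]
    - [0,0,0,0,0,0]

```text
time_s: 7.62
eef_pos: [0.5056, 0.1857, 0.151]
tool_rot: [-0.31, 0.951, -0.0, 0.001]
force: [1.1, 0.1, -3.0]
grip_width: 0.0118
```

```bash
python3 - <<'E'
from h import *
s=st();print(s['eef_pos'],R.from_quat(s['tool_rot']).as_matrix()[:,1:].round(4).tolist(),s['force'],s['time_s'])
c,im=shot('w7'); c,im2=shot('t7','top')
cv2.imwrite('pics/t7z.png',cv2.resize(im2[180:300,240:350],(550,600),interpolation=2))
E
```

```text
[0.50561742 0.18568638 0.15098873] [[-0.5888, 0.0027], [0.8083, 0.0002], [-0.0014, -1.0]] [ 1.14477285  0.1143025  -3.00840516] 7.6167
```

View pics/w7.png

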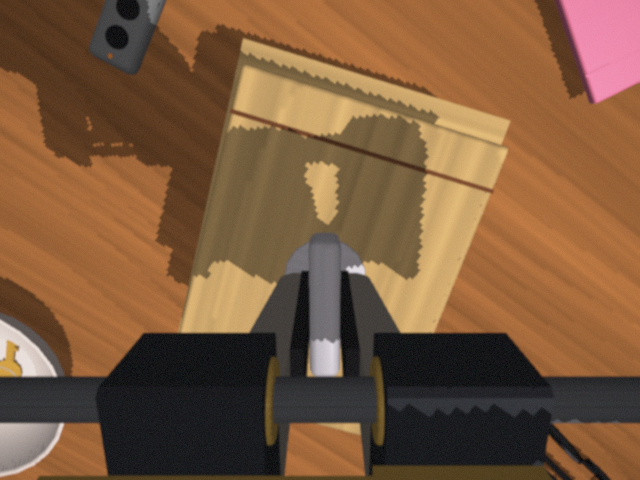

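View pics/t7z.png

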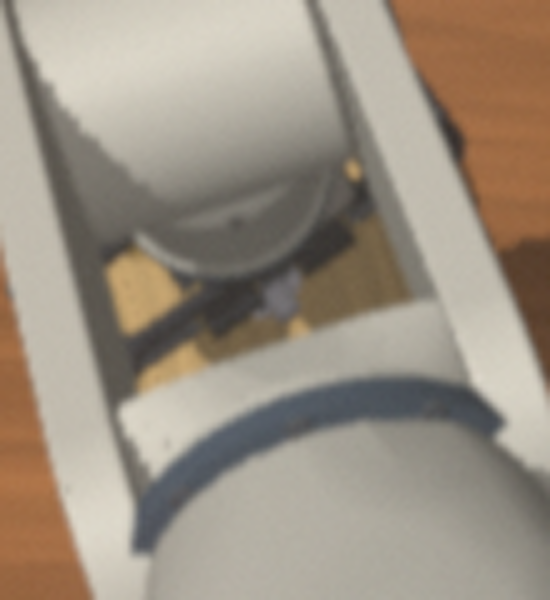

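```bash
python3 - <<'E'
from h import *
s=st();print(s['eef_pos'])
c=pickle.load(open('pics/w7.pkl','rb'))
bx=np.array([.505,.1893]);ya=.35
for n,P,z in (('box',[(244,40),(510,122)],.078),('cover',[(243,66),(507,150)],s['eef_pos'][2]-.019)):
    Q=np.array([onz(c,*p,z)[:2] for p in P]); e=Q[1]-Q[0]
    yaw=np.arctan2(e[1],e[0]); m=Q.mean(0); l=.095 if n=='box' else .08
    d=np.array([np.cos(.35),np.sin(.35)])
    print(n,Q,np.linalg.norm(e),'edge yaw-pi/2',yaw-np.pi/2,yaw+np.pi/2,'centre',m+l*d,m-l*d)
plan([.503,.188,.122],down(2.205),4)
E
```

```text
[0.50612883 0.18608108 0.15174411]
box [[0.44103703 0.08681854]
 [0.38970946 0.22761361]] 0.1498591689812802 edge yaw-pi/2 0.3495822376344546 3.4911748912242477 centre [0.50461366 0.18979137] [0.32613284 0.12464078]
cover [[0.45073161 0.10465953]
 [0.41186366 0.21565267]] 0.11760185208629183 edge yaw-pi/2 0.3368381816882666 3.4784308352780595 centre [0.50644745 0.18758793] [0.35614782 0.13272428]
n 4 row [0.0004, 0.0009, 0.0074, -0.0005, 0.001, -0.0011] | total [0.0015 0.0034 0.0297] [-0.002  0.004 -0.004]
```

```bash
python3 - <<'E'
from h import *
plan([.5043,.1883,.123],down(2.213),4)
E
```

```text
n 4 row [0.0001, 0.0007, 0.0072, -0.0005, 0.001, -0.0031] | total [0.0003 0.0029 0.0287] [-0.002  0.004 -0.012]
```

Emit:
jog_arm:
  motion:
    - [0,0.0007,0.0072,-0.0005,0.001,-0.003]
    - [0,0.0007,0.0072,-0.0005,0.001,-0.003]
    - [0,0.0007,0.0072,-0.0005,0.001,-0.003]
    - [0,0.0007,0.0072,-0.0005,0.001,-0.003]
    - [0,0,0,0,0,0]
    - [0,0,0,0,0,0]
    - [0,0,0,0,0,0]
    - [0,0,0,0,0,0]

```text
time_s: 8.38
eef_pos: [0.5042, 0.1885, 0.1225]
tool_rot: [-0.316, 0.949, 0.0, -0.0]
force: [-0.2, -0.2, -3.8]
grip_width: 0.0116
```

```bash
python3 - <<'E'
from h import *
s=st();print(s['eef_pos'],R.from_quat(s['tool_rot']).as_matrix()[:,1:].round(4).tolist(),s['force'],s['time_s'])
c,im=shot('w8'); cv2.imwrite('pics/w8z.png',cv2.resize(im[40:340,170:520],(700,600),interpolation=2))
c,im=shot('s8','scene'); cv2.imwrite('pics/s8z.png',cv2.resize(im[140:290,290:410],(640,800),interpolation=2)[100:700])
E
```

```text
[0.50423001 0.18848327 0.12253978] [[-0.5989, -0.0006], [0.8008, -0.0001], [0.0003, -1.0]] [-0.15540682 -0.17095525 -3.77850862] 8.3833
```

View pics/w8z.png

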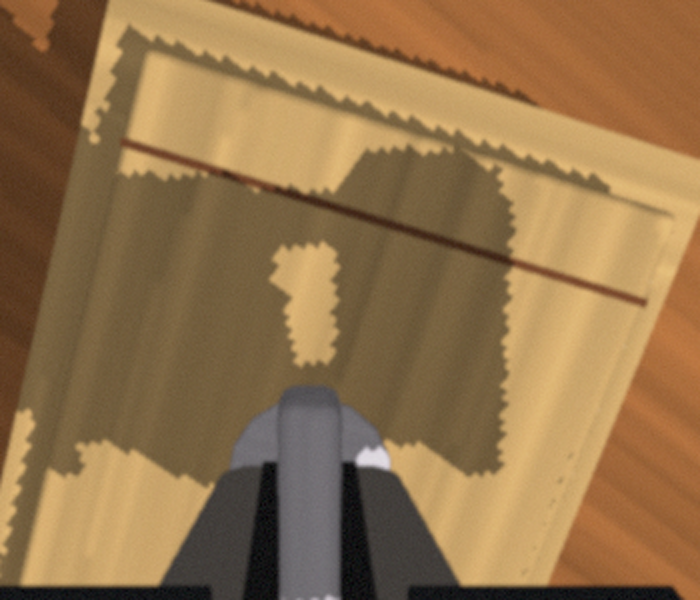

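View pics/s8z.png

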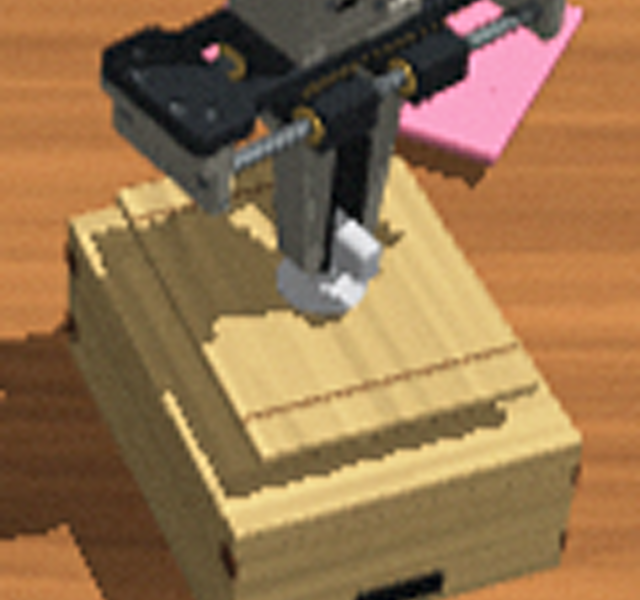

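```bash
cat >> h.py <<'E'
def edges(c,P,z,yaw=.35):
    """points (u,v)-> box-axes coords of each"""
    d=np.array([np.cos(yaw),np.sin(yaw)]);n=np.array([-d[1],d[0]]); Q=[onz(c,*p,z)[:2] for p in P]
    return np.array([[q@d,q@n] for q in Q])
E
python3 - <<'E'
from h import *
c=pickle.load(open('pics/w8.pkl','rb')); s=st()
g=lambda L:[(170+u/2,40+v/2) for u,v in L]
zt=s['eef_pos'][2]-.019
# cover: corner A, corner B, left edge low, right edge low ; box: left edge pts, right edge pts, 
cv=edges(c,g([(147,50),(670,215),(25,582),(548,582)]),zt)
bx=edges(c,g([(108,0),(60,250),(0,480),(695,190),(620,390),(545,587)]),.078)
be=edges(c,g([(225,2),(695,157)]),.078)
print('cover x,y',cv.round(4).tolist()); print('box sides y',bx[:,1].round(4)); print('box end x',be[:,0].round(4),'ref',np.array([.5046,.1898])@np.array([np.cos(.35),np.sin(.35)]),np.array([.5046,.1898])@np.array([-np.sin(.35),np.cos(.35)]))
E
```

```text
cover x,y [[0.4591, -0.0542], [0.4589, 0.0627], [0.5859, -0.0531], [0.5489, 0.0689]]
box sides y [-0.0706 -0.0687 -0.0707  0.0768  0.0785  0.0801]
box end x [0.4425 0.443 ] ref 0.5390894747578321 0.005266707256411738
```

Emit:
jog_arm:
  motion:
    - [0.0005,0,0.002,0,0,0]
    - [0,0,0.002,0,0,0]
    - [0,0,0.0015,0,0,0]
    - [0,0,0.0015,0,0,0]
    - [0,0,0,0,0,0]

```text
time_s: 8.9
eef_pos: [0.5034, 0.188, 0.1149]
tool_rot: [-0.316, 0.949, 0.0, -0.001]
force: [-0.0, 1.1, -5.0]
grip_width: 0.0117
```

Emit:
jog_arm:
  motion:
    - [0,0,0.001,0,0,0]
    - [0,0,0.001,0,0,0]
    - [0,0,0,0,0,0]
    - [0,0,0,0,0,0]

```text
time_s: 9.23
eef_pos: [0.5035, 0.1881, 0.1132]
tool_rot: [-0.316, 0.949, 0.0, -0.001]
force: [-0.1, 0.0, -3.0]
grip_width: 0.0113
```

Emit:
jog_arm:
  motion:
    - [0,0,0.0015,0,0,0]
    - [0,0,0.0015,0,0,0]
    - [0,0,0.0015,0,0,0]
    - [0,0,0,0,0,0]
    - [0,0,0,0,0,0]

```text
time_s: 9.65
eef_pos: [0.5035, 0.1881, 0.1086]
tool_rot: [-0.316, 0.949, 0.0, -0.001]
force: [-0.7, -0.9, -2.6]
grip_width: 0.0117
```

Emit:
jog_arm:
  motion:
    - [0,0,0.001,0,0,0]
    - [0,0,0.001,0,0,0]
    - [0,0,0,0,0,0]
    - [0,0,0,0,0,0]

```text
time_s: 9.98
eef_pos: [0.5035, 0.1881, 0.1067]
tool_rot: [-0.316, 0.949, 0.0, -0.001]
force: [0.6, -0.3, -3.6]
grip_width: 0.0115
```

Emit:
jog_arm:
  motion:
    - [0,0,0.0008,0,0,0]
    - [0,0,0,0,0,0]
    - [0,0,0.0007,0,0,0]
    - [0,0,0,0,0,0]
    - [0,0,0,0,0,0]

```text
time_s: 10.4
eef_pos: [0.5035, 0.1881, 0.1053]
tool_rot: [-0.316, 0.949, 0.0, -0.001]
force: [-0.0, 0.2, -4.0]
grip_width: 0.0119
```

Emit:
jog_arm:
  motion:
    - [0,0,0.0005,0,0,0]
    - [0,0,0,0,0,0]
    - [0,0,0,0,0,0]

```text
time_s: 10.65
eef_pos: [0.5036, 0.1881, 0.105]
tool_rot: [-0.316, 0.949, 0.0, -0.0]
force: [-1.0, 0.8, -0.3]
grip_width: 0.0116
```

Emit:
jog_arm:
  motion:
    - [0,0,0.0003,0,0,0.09]
    - [0,0.0001,0,0,0,0.09]
    - [0,0.0001,0,0,0,0.09]
    - [0,0.0001,0,0,0,0.09]
    - [0,0.0001,0,0,0,0.09]
    - [0,0.0001,0,0,0,0.09]
    - [0,0.0001,0,0,0,0.09]
    - [0,0.0001,0,0,0,0.09]

```text
time_s: 11.32
eef_pos: [0.5036, 0.1882, 0.1049]
tool_rot: [0.041, 0.999, -0.001, -0.0]
force: [-0.3, -3.2, 1.9]
grip_width: 0.0121
```

Emit:
jog_arm:
  motion:
    - [0,0,0,0,0,0]
    - [0,0,0,0,0,0]

```text
time_s: 11.48
eef_pos: [0.5036, 0.1884, 0.1048]
tool_rot: [0.037, 0.999, -0.0, -0.0]
force: [-0.1, -4.1, 3.3]
grip_width: 0.0118
```

```bash
python3 - <<'E'
from h import *
s=st();m=R.from_quat(s['tool_rot']).as_matrix();print(s['eef_pos'],'bar yaw',np.arctan2(m[1,1],m[0,1])-np.pi/2,s['force'],s['ft_torque'],s['q'].round(3),s['time_s'])
c,im=shot('w9');c,im=shot('s9','scene'); cv2.imwrite('pics/s9z.png',cv2.resize(im[140:290,290:410],(640,800),interpolation=2)[100:700])
E
```

```text
[0.50360981 0.18841491 0.1047822 ] bar yaw -0.07489599953939319 [-0.07532492 -4.10500446  3.29718835] [-0.76722878  0.01584555 -0.06549833] [ 3.560e-01  3.540e-01  1.915e+00 -1.000e-03  8.730e-01 -1.140e+00] 11.4833
```

View pics/w9.png

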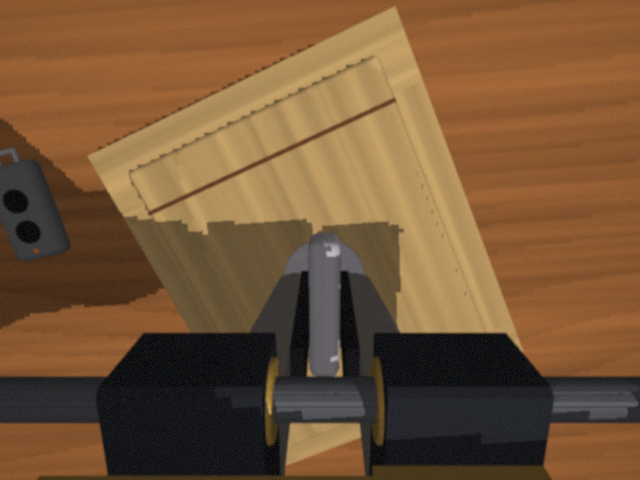

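View pics/s9z.png

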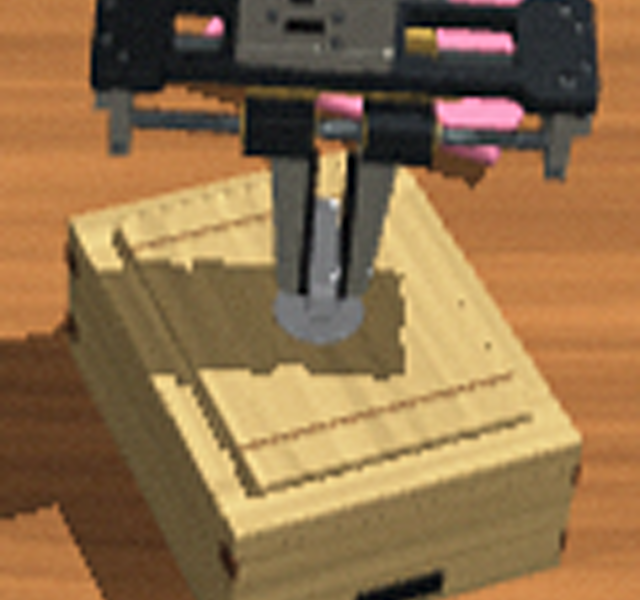

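Emit:
jog_arm:
  motion:
    - [0,-0.0006,0,0,0,0]
    - [0,0,0.001,0,0,0]
    - [0,0,0.001,0,0,0]
    - [0,0,0,0,0,0]
    - [0,0,0,0,0,0]

```text
time_s: 12.0
eef_pos: [0.5036, 0.1884, 0.1026]
tool_rot: [0.039, 0.999, 0.0, -0.0]
force: [0.4, -0.9, 2.4]
grip_width: 0.0118
```

Emit:
jog_arm:
  motion:
    - [0,0,0.001,0,0,0]
    - [0,0,0.001,0,0,0]
    - [0,0,0,0,0,0]
    - [0,0,0,0,0,0]

```text
time_s: 12.33
eef_pos: [0.5036, 0.1884, 0.1006]
tool_rot: [0.039, 0.999, 0.0, -0.0]
force: [0.6, -0.2, 4.6]
grip_width: 0.0117
```

Emit:
jog_arm:
  motion:
    - [0,0,0.001,0,0,0]
    - [0,0,0.001,0,0,0]
    - [0,0,0,0,0,0]
    - [0,0,0,0,0,0]

```text
time_s: 12.67
eef_pos: [0.5036, 0.1883, 0.0986]
tool_rot: [0.039, 0.999, 0.0, -0.0]
force: [1.8, 0.8, 4.4]
grip_width: 0.0117
```

Emit:
jog_arm:
  motion:
    - [0,0,0.0015,0,0,0]
    - [0,0,0.0015,0,0,0]
    - [0,0,0,0,0,0]
    - [0,0,0,0,0,0]

```text
time_s: 13.0
eef_pos: [0.5036, 0.1883, 0.0957]
tool_rot: [0.039, 0.999, 0.0, -0.0]
force: [1.6, 1.1, 7.1]
grip_width: 0.0115
```

Emit:
jog_arm:
  motion:
    - [0,0,0.0015,0,0,0]
    - [0,0,0.0015,0,0,0]
    - [0,0,0,0,0,0]
    - [0,0,0,0,0,0]

```text
time_s: 13.33
eef_pos: [0.5036, 0.1884, 0.0928]
tool_rot: [0.039, 0.999, 0.0, -0.0]
force: [0.5, 1.0, 7.5]
grip_width: 0.0118
```

Emit:
jog_arm:
  motion:
    - [0,0,0.0007,0,0,0]
    - [0,0,0,0,0,0.05]
    - [0,0,0,0,0,0.08]
    - [0,0,0,0,0,0.08]
    - [0,0,0,0,0,0.08]
    - [0,0,0,0,0,0]

```text
time_s: 13.83
eef_pos: [0.5036, 0.1883, 0.0922]
tool_rot: [0.185, 0.983, 0.0, -0.0]
force: [0.5, 1.0, 7.4]
grip_width: 0.0117
```

```bash
cat >> h.py <<'E'
def rpt():
    s=st();m=R.from_quat(s['tool_rot']).as_matrix();print(s['eef_pos'].round(4),'bar yaw',round(np.arctan2(m[1,1],m[0,1])-np.pi/2,3),s['force'].round(2),s['ft_torque'].round(3),s['q'].round(3)[5],s['grip_width'].round(4),s['time_s'])
E
python3 -c "from h import *;rpt()"
```

```text
Traceback (most recent call last):
  File "h.py", line 39, in rpt
    s=st();m=R.from_quat(s['tool_rot']).as_matrix();print(s['eef_pos'].round(4),'bar yaw',round(np.arctan2(m[1,1],m[0,1])-np.pi/2,3),s['force'].round(2),s['ft_torque'].round(3),s['q'].round(3)[5],s['grip_width'].round(4),s['time_s'])
                                                                                                                                                                                                    ^^^^^^^^^^^^^^^^^^^^^
AttributeError: 'float' object has no attribute 'round'
```

```bash
sed -i "s/s\['grip_width'\].round(4)/round(s['grip_width'],4)/" h.py; python3 -c "from h import *;rpt()"
```

```text
[0.5036 0.1883 0.0922] bar yaw -0.373 [0.55 0.99 7.43] [ 0.138 -0.106 -0.037] -0.843 0.0117 13.8333
```

Emit:
jog_arm:
  motion:
    - [0,0,0,0,0,0.08]
    - [0,0,0,0,0,0.08]
    - [0,0,0,0,0,0.08]
    - [0,0,0,0,0,0.08]
    - [0,0,0,0,0,0]

```text
time_s: 14.25
eef_pos: [0.5035, 0.1883, 0.0922]
tool_rot: [0.34, 0.941, -0.0, -0.0]
force: [0.9, -0.3, 8.1]
grip_width: 0.0115
```

```bash
python3 -c "from h import *;rpt()"
```

```text
[0.5035 0.1883 0.0922] bar yaw -0.693 [ 0.9  -0.27  8.15] [ 0.098 -0.046 -0.033] -0.523 0.0115 14.25
```

Emit:
jog_arm:
  motion:
    - [0,0,0,0,0,0.08]
    - [0,0,0,0,0,0.08]
    - [0,0,0,0,0,0.08]
    - [0,0,0,0,0,0.08]
    - [0,0,0,0,0,0.08]
    - [0,0,0,0,0,0.08]
    - [0,0,0,0,0,0.08]
    - [0,0,0,0,0,0]

```text
time_s: 14.92
eef_pos: [0.5035, 0.1882, 0.0922]
tool_rot: [0.586, 0.81, -0.0, -0.0]
force: [0.6, 0.8, 7.9]
grip_width: 0.0117
```

```bash
python3 -c "from h import *;rpt()"
```

```text
[0.5035 0.1882 0.0922] bar yaw -1.253 [0.55 0.77 7.95] [ 0.026 -0.024 -0.016] 0.037 0.0117 14.9167
```

Emit:
jog_arm:
  motion:
    - [0,0,0,0,0,0.08]
    - [0,0,0,0,0,0.08]
    - [0,0,0,0,0,0.08]
    - [0,0,0,0,0,0.08]
    - [0,0,0,0,0,0.07]
    - [0,0,0,0,0,0]
    - [0,0,0,0,0,0]

```text
time_s: 15.5
eef_pos: [0.5035, 0.1882, 0.0921]
tool_rot: [0.731, 0.683, -0.0, -0.0]
force: [0.5, -0.3, 8.7]
grip_width: 0.0123
```

```bash
python3 -c "from h import *;rpt();shot('w10')"
```

```text
[0.5035 0.1882 0.0921] bar yaw -1.638 [ 0.54 -0.27  8.69] [0.041 0.057 0.   ] 0.422 0.0123 15.5
```

View pics/w10.png

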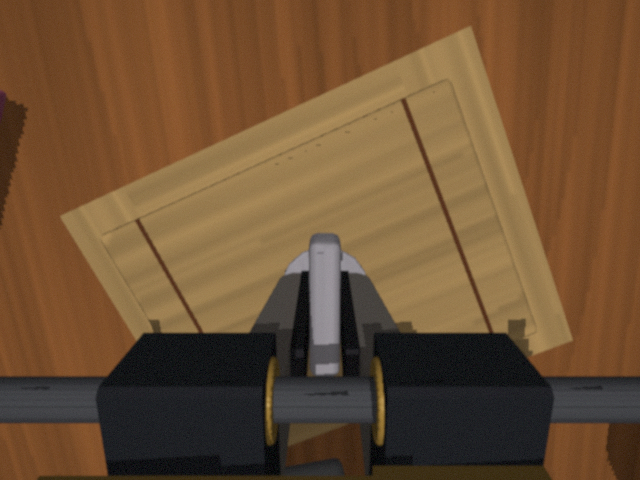

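Emit:
jog_arm:
  motion:
    - [0,0,-0.001,0,0,0]
    - [0,0,-0.001,0,0,0]
    - [0,0,0,0,0,0]
    - [0,0,0,0,0,0]

```text
time_s: 15.88
eef_pos: [0.5034, 0.1882, 0.0941]
tool_rot: [0.73, 0.683, -0.0, -0.0]
force: [1.3, 1.5, 6.8]
grip_width: 0.0118
```

Emit:
jog_arm:
  motion:
    - [0,0,-0.001,0,0,0]
    - [0,0,-0.0005,0,0,0]
    - [0,0,0,0,0,0]
    - [0,0,0,0,0,0]

```text
time_s: 16.22
eef_pos: [0.5034, 0.1882, 0.0955]
tool_rot: [0.73, 0.683, -0.0, -0.0]
force: [1.4, 0.5, 6.0]
grip_width: 0.0117
```

```bash
python3 -c "from h import *;rpt()"
```

```text
[0.5034 0.1882 0.0955] bar yaw -1.638 [1.35 0.51 6.04] [ 0.041 -0.048 -0.002] 0.422 0.0117 16.2167
```

Emit:
jog_arm:
  motion:
    - [0,0,-0.001,0,0,0]
    - [0,0,-0.0005,0,0,0]
    - [0,0,0,0,0,0]
    - [0,0,0,0,0,0]
    - [0,0,0,0,0,0]

```text
time_s: 16.63
eef_pos: [0.5034, 0.1882, 0.0969]
tool_rot: [0.73, 0.683, -0.0, -0.0]
force: [1.3, 0.6, 5.2]
grip_width: 0.0118
```

Emit:
jog_arm:
  motion:
    - [0,0,-0.0005,0,0,0]
    - [0,0,0,0,0,0]
    - [0,0,0,0,0,0]

```text
time_s: 16.88
eef_pos: [0.5034, 0.1882, 0.0974]
tool_rot: [0.73, 0.683, -0.0, -0.0]
force: [0.8, -0.4, 5.1]
grip_width: 0.0115
```

```bash
python3 -c "from h import *;rpt()"
```

```text
[0.5034 0.1882 0.0974] bar yaw -1.638 [ 0.8  -0.37  5.1 ] [ 0.038 -0.104 -0.028] 0.422 0.0115 16.8833
```

Emit:
jog_arm:
  motion:
    - [0,0,-0.0004,0,0,0]
    - [0,0,0,0,0,0]
    - [0,0,0,0,0,0]

```text
time_s: 17.13
eef_pos: [0.5034, 0.1882, 0.0976]
tool_rot: [0.73, 0.683, -0.0, -0.0]
force: [1.9, 0.5, 2.7]
grip_width: 0.0115
```

Emit:
jog_arm:
  motion:
    - [0,0,-0.0003,0,0,0]
    - [0,0,0,0,0,0]
    - [0,0,0,0,0,0]

```text
time_s: 17.38
eef_pos: [0.5033, 0.1882, 0.0977]
tool_rot: [0.73, 0.683, -0.0, -0.0]
force: [3.7, 1.1, -2.2]
grip_width: 0.0116
```

Emit:
jog_arm:
  motion:
    - [0,0,0.0003,0,0,0]
    - [0,0,0,0,0,0]
    - [0,0,0,0,0,0]

```text
time_s: 17.63
eef_pos: [0.5033, 0.1882, 0.0976]
tool_rot: [0.73, 0.683, -0.0, -0.0]
force: [2.4, 1.3, 0.6]
grip_width: 0.012
```

Emit:
jog_arm:
  motion:
    - [0,0,0,0,0,0]
    - [0,0,0,0,0,0]
    - [0,0,0,0,0,0]
    - [0,0,0,0,0,0]
    - [0,0,0,0,0,0]
    - [0,0,0,0,0,0]
    - [0,0,0,0,0,0]
    - [0,0,0,0,0,0]
  fingers: 0

```text
time_s: 18.3
eef_pos: [0.5033, 0.1881, 0.0977]
tool_rot: [0.73, 0.683, -0.001, -0.0]
force: [0.4, 0.4, 0.1]
grip_width: 0.0461
```

Emit:
jog_arm:
  motion:
    - [0,0,-0.005,0,0,0]
    - [0,0,-0.01,0,0,0]
    - [0,0,-0.015,0,0,0]
    - [0,0,-0.02,0,0,0]
    - [0,0,-0.02,0,0,0]
    - [0,0,-0.02,0,0,0]
    - [0,0,-0.02,0,0,0]
    - [0,0,0,0,0,0]

```text
time_s: 18.97
eef_pos: [0.5056, 0.189, 0.2125]
tool_rot: [0.73, 0.683, 0.003, 0.001]
force: [-0.3, 0.5, 1.4]
grip_width: 0.0461
```

```bash
python3 - <<'E'
from h import *
rpt(); shot('w11'); c,im=shot('s11','scene'); cv2.imwrite('pics/s11z.png',cv2.resize(im[140:290,290:410],(640,800),interpolation=2)[100:700])
E
```

```text
[0.5056 0.189  0.2125] bar yaw -1.638 [-0.26  0.48  1.45] [-0.091  0.053 -0.03 ] 0.422 0.0461 18.9667
```

View pics/w11.png

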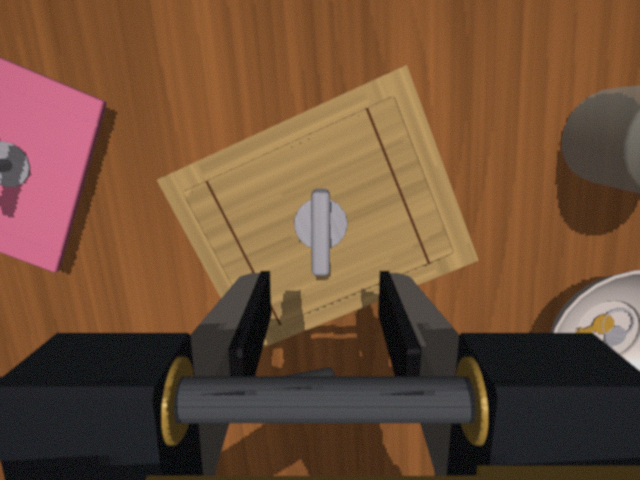

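View pics/s11z.png

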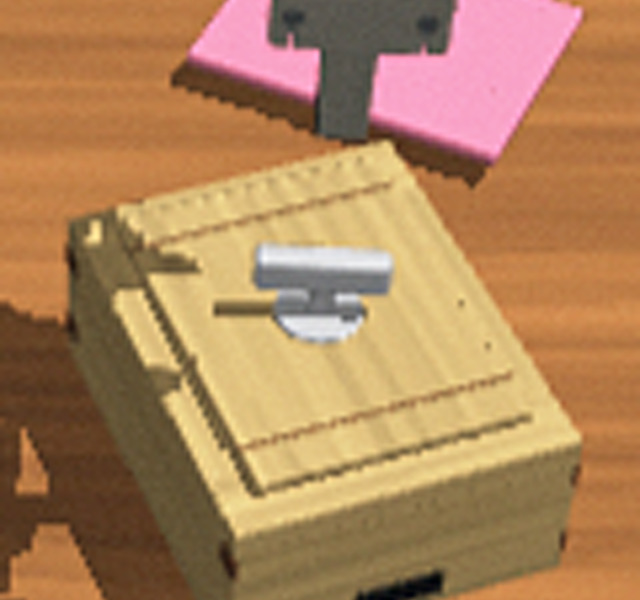

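```bash
python3 - <<'E'
from h import *
c=pickle.load(open('pics/w11.pkl','rb'));cs=pickle.load(open('pics/s11.pkl','rb'))
im=cv2.imread('pics/w11.png'); cv2.imwrite('pics/w11z.png',cv2.resize(im[180:290,280:360],(436,600),interpolation=2))
# bar top centre: wrist / scene pixel -> triangulate (scene crop scale 5.333)
k=640/120
ps=(290+325/k,140+(100+254)/k)   # top-face centre in scene
pw=(320.3,234)
o1,d1=ray(c,*pw);o2,d2=ray(cs,*ps)
t=np.linalg.lstsq(np.stack([d1,-d2],1),o2-o1,rcond=None)[0]
print(o1+d1*t[0],o2+d2*t[1])
for z in(.1115,.1150,.1185,.126): print(z,np.linalg.norm(onz(c,320,193,z)-onz(c,320,276,z)))
rpt()
E
```

```text
[0.50378437 0.18971058 0.11842591] [0.50423594 0.19085025 0.11810643]
0.1115 0.05645890337433956
0.115 0.055732626733334574
0.1185 0.0550063500923295
0.126 0.053450043004461635
[0.5039 0.1884 0.2088] bar yaw -1.638 [-0.69 -0.46 -0.26] [-0.052  0.038  0.037] 0.422 0.0462 19.0667
```

View pics/w11z.png

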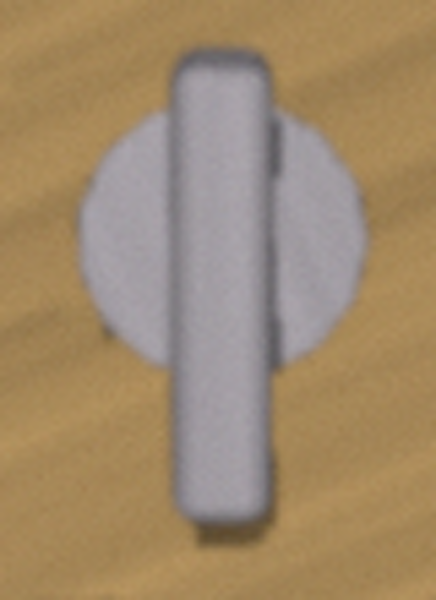

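```bash
python3 -c "
from workcell import ticket
print(ticket.close_job())"
```

```text
the job is handed in; nothing more can be done
None
```

The charger box is closed, and the checks I made before handing in all point to it being locked. The run took about 19 s of the 72 s allowed.

- **Placing:** I picked up the ash cover by its T-handle and lowered it into the opening. It met no noticeable resistance until it sat on the frame.
- **Locking:** I turned the handle to the slot, which had measured about 0.43 rad clockwise of the box's x axis. I then pushed it about 13 mm through, turned it about 1.56 rad clockwise and let it spring back up.
- **Forces:** The highest reading was about 9 N straight down, while pushing the handle. A sideways force of about 4 N came up once while lining up with the slot, and I eased it off.

**Last checks:**
- **Handle height:** On the way up the force dropped sharply at about 7.5 mm of push, which is where the locked notch should be. After I let go, two camera views put the top of the bar at 118.3 mm; locked should be 118.5 mm.
- **Cover and other objects:** The cover looks flat on the frame in the last pictures. The gripper was open and about 90 mm clear, and I saw nothing else moved, though I did not measure the other objects again.
- **Disagreement:** Lengths measured through the wrist camera came out 1–2% short. I therefore lined up the cover against the box in the same picture rather than by absolute position.

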